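Make up two conveyor spare-part kits at the packing bench

ROBOT

A 6-joint arm with a two-finger parallel gripper is mounted at the origin on the work surface. World frame = base frame: x ahead of the robot, y to its left, z up, the work surface at z = 0. Lengths are in m, angles in rad, forces in N, time in s.
With the tool pointing down it reaches from about 0.35 to 0.775 m from the base axis. Payload 7.3 kg.
Tool frame: the origin (TCP) lies midway between the tips of the shut fingers; the grasp point (between the pads) lies 19 mm behind it; z points along the fingers, y is the direction in which the jaws open and shut (so a half turn about z gives the same grasp; the last joint's range is limited). The gripper opens to 92 mm and grips with 3 to 60 N. Pads are 19 mm wide; open, the fingers measure 130 mm over their backs; the gripper's body (75 mm by 190 mm) begins 47 mm behind the grasp point.
Start: joints at [-1.296, 0.342, 1.524, -0, 1.275, -0.146], TCP at [0.214, -0.479, 0.227] pointing down, gripper open.
Joint ranges: [-2.53, 2.53], [-0.77, 2.02], [0.04, 2.7], [-1, 4.14], [0.28, 2.66], [-3.11, 3.11]. Speed limits (rad/s): [2.57, 2.57, 3.14, 3.14, 3.14, 3.14].

INTERFACE

Orientations are given as [roll, pitch, yaw] about the fixed x, y, z axes, in that order (R = Rz(yaw) Ry(pitch) Rx(roll)).
In Python, from cell import status, eyes, job gives the robot as it stands.
- The arm moves only by the tool jog_arm, never from a script. Its argument "series" is a list of rows, each a list of 3 entries, a list of its own where there are three numbers: the gripper command: -1 is shut, 1 is fully open, values between are in proportion, then the shift along the tool's x, y, z in m, then the turn, a rotation vector about the tool's x, y, z in rad. In form: [[grip, [x, y, z], [ax, ay, az]], ...]. A call has 1 to 12 rows; each row is the pose to reach, as a shift and turn from the pose commanded when the call began, along the tool's axes at that moment; what a row does not reach only later rows make up. A row lasts 1/12 s, in which the tool goes at most 41.7 mm and 7.16 degrees, less where a joint would pass 70% of its speed; a pose out of reach is approached as far as the arm can. A call with a gripper value outside its range is refused whole. The fingers move at their own pace and stop on an object; "squeeze" is the grip in N (left out, the last holds). Time passes only in rows, so rows that repeat a pose let the fingers close. It gives the time, the measured TCP pose, the force and the opening at its end, in the units of the state.
- status.observe(): the state, without advancing time (a new reading comes with each control period).
- eyes.read_camera(name): name is "scene" or "top" or "wrist"; returns a dict with "img" (420x560x3 uint8, red, green, blue), "range_z" (420x560 float32, m along the optical axis (not along the pixel's ray), 0 where there is no reading), "camera_matrix" (3x3 intrinsics, pixels), "T" (4x4, takes a point from camera to world coordinates); the wrist camera has in their place "tool_from_camera" (4x4, takes a point from camera to tool coordinates, whose origin is the TCP and whose axes are the flange's). Camera axes: x right, y down, z forward; pixel columns grow to the right and rows downward; lengths in m; the calibration is good to about 2 mm. A picture is of the moment at which its call begins: read the wrist's pose just before it.
- job.hand_in(): hands the job in, once; it reports no verdict.
The state is a dict: "time": time; "qpos": joint angles; "qvel": joint speeds; "joint_efforts": joint torques, N m; "tool_pos": TCP position; "tool_rot": TCP orientation; "contact_force": force on the tool from outside, world axes, zero at the start; "torque": the same for the moment, N m; "opening": finger opening in m.
Only numpy, scipy, OpenCV 4.12 (cv2) and the standard library are available. Lean on these libraries where they do the work, as an engineer would, in place of code of your own. Each camera call takes 0.05 s, during which the arm holds its last target.

TASK

Make up the two spare-part kits. The carton gets the bearing block, standing upright, and the large ring, lying flat, both side by side on its floor; the wooden crate gets the small collar, lying flat on the floor of its open bay, and the roller, which is laid crosswise in the crate's chute and let go so that it rolls down under the bars to the foot. Do not knock over or shift the mug and the tin.

Things in the scene. Friction and masses are not known exactly. Their poses are not given: they have to be found in the camera images.
- roller_center (a point): Loose conveyor roller, black rubber with steel ends: a cylinder 36 mm in diameter and 64 mm long, lying on its side on the bench (it rolls if pushed sideways). The point is its centre, 18 mm above the bench; its x axis runs along the roller.
- bigring_center (a point): Loose large plain steel ring, outer diameter 58 mm, bore 34 mm, 34 mm high, lying flat. The point is its centre, 17 mm above the bench; z is its axis.
- collar_center (a point): Loose small plain steel collar, outer diameter 38 mm, bore 20 mm, 34 mm high, lying flat. The point is its centre, 17 mm above the bench; z is its axis.
- block_center (a point): Loose grey pillow-block bearing, standing upright: foot 84 mm long (its x), 34 mm thick (its y) and 12 mm high, on it an arched body 50 mm long and 32 mm thick with flat sides, 56 mm high in all. Grasp it across its thickness (y). The point is its centre, 28 mm above the bench; z up.
- carton: Open cardboard carton, fixed to the bench. Origin: centre of its underside. Outside 250 mm (its x) by 160 mm (its y), walls 4 mm thick and 55 mm high, floor 4 mm thick and plain, without divider; the short flaps fold down outside and are for looks.
- crate: Slatted wooden crate, fixed, 260 mm (its x) by 234 mm (its y), sides 8 mm thick, 60 mm high. Origin: centre of its underside. Its -y part is the open bay: flat floor 8 mm above the bench, x from -110 to 110 mm, y from -109 to -3 mm. Its +y part is the steel chute, y from 5 to 109 mm; the chute's top is 90 mm above the bench at the -x end.
- chute (a point): Drop point on the floor of the crate's chute, mid-width, 42 mm above the bench; axes as the crate's. The chute is 104 mm wide, falls 12 degrees to +x; rails 22 mm high; stop 142 mm on at +x; open above 100 mm to -x, 75 mm to +x, then bars 86 mm over the bench. A roller let go here, its axis along y, 10 mm over the floor, rolls to the stop; lengthwise it sticks.
- mug: Bystander: white mug, 76 mm across, 90 mm high, upright. Origin: centre of its underside.
- tin: Bystander: steel tin, 70 mm across, 85 mm high, upright. Origin: centre of its underside.
Mind the look-alikes: they are no part of the job. Leave any green look-alike of the part that bears block_center alone. Leave any blue look-alike of the part that bears collar_center alone.

How it is judged:
By the outcome, as a careful person would: the job done as asked, in the order asked, and still so for the second after the job is handed in, with the robot touching nothing.
It also fails if it takes over 104 s, if anything falls off the work surface, if the arm or the gripper's body presses on something with over 40 N, if the wrist force passes 120 N, or if a joint passes its speed limit or range.

## Working session

There is one attempt and no reset: what is moved stays moved. The work goes in short steps, Python scripts to look and compute and a tool call to move; the robot and the scene stay as the last step left them, time stands still between calls to the robot, and variables do not carry over. Pictures are saved under pics/ and viewed, and the job is handed in when it is done.

Besides the shell and the picture viewer there is one more tool, called after "Call:" by a JSON object that holds its "op" and its "data", one argument or row to a line. jog_arm: Moves the arm, as the interface text tells. Its arguments: {"type":"object","properties":{"series":{"type":"array","items":{"type":"array"}},"squeeze":{"type":"number"}},"required":["series"]}

```bash
mkdir -p pics; ls; python3 - <<'E'
from cell import status, eyes, job
import cv2,numpy as np
print(status.observe())
for n in ["scene","top"]:
    d=eyes.read_camera(n)
    cv2.imwrite(f"pics/{n}0.png",d["img"][:,:,::-1])
    np.savez(f"pics/{n}0.npz",**d)
    print(n,d["camera_matrix"],d["T"])
E
```

```text
pics
{'time': 0.0, 'qpos': array([-1.29602276e+00,  3.42713095e-01,  1.52506178e+00, -1.72686798e-05,
        1.27542485e+00, -1.46000762e-01]), 'qvel': array([-0.0002646 ,  0.00187935, -0.00104561, -0.00012748, -0.00045075,
        0.00055131]), 'joint_efforts': array([-8.98179969e-04, -4.31244171e+01, -2.44213843e+01,  7.16858706e-02,
        5.60895901e-02, -1.16764741e-04]), 'tool_pos': array([ 0.21434046, -0.47877333,  0.22603436]), 'tool_rot': array([-3.14000028e+00, -2.17464089e-04,  4.20779194e-01]), 'contact_force': array([-0.05063195,  0.46309374, -0.09552828]), 'torque': array([-0.00150063,  0.00246988, -0.02555868]), 'opening': 0.09198374167045924}
scene [[486.14239652   0.         276.99778656]
 [  0.         486.14239652 213.30733671]
 [  0.           0.           1.        ]] [[ 0.88413477  0.40216205 -0.2378474   0.81370431]
 [ 0.46716686 -0.76939576  0.43564353 -0.41962326]
 [-0.00779949 -0.49628202 -0.86812633  0.90842718]
 [ 0.          0.          0.          1.        ]]
top [[448.44051114   0.         272.76246627]
 [  0.         448.44051114 212.765062  ]
 [  0.           0.           1.        ]] [[ 0.02369002 -0.98623927  0.16361812  0.38366088]
 [-0.99961453 -0.02099811  0.01816258  0.01070456]
 [-0.01447698 -0.16398533 -0.98635654  1.09222386]
 [ 0.          0.          0.          1.        ]]
```

View pics/scene0.png

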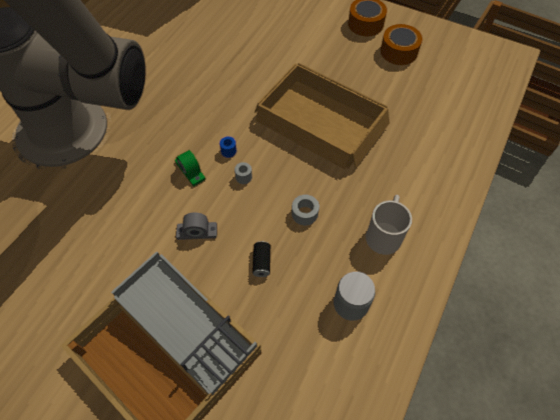

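View pics/top0.png

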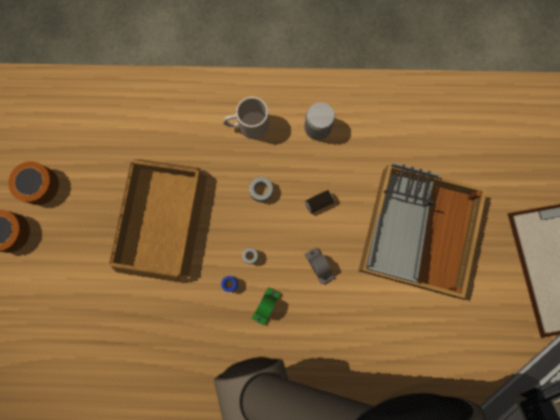

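The top view shows the carton at left (155,220), the crate at right (425,230), and the loose parts between them. The ring is at (261,189), roller (319,202), collar (250,256), blue look-alike (230,284), block (320,266), green look-alike (267,306), mug (252,117) and tin (320,120).

```bash
cat > h.py <<'E'
import numpy as np,cv2
def pts(d):
    K=d["camera_matrix"];T=d["T"];z=d["range_z"]
    h,w=z.shape
    u,v=np.meshgrid(np.arange(w),np.arange(h))
    P=np.stack([(u-K[0,2])*z/K[0,0],(v-K[1,2])*z/K[1,1],z],-1)
    W=P@T[:3,:3].T+T[:3,3]; W[z==0]=np.nan
    return W
E
python3 - <<'E'
import numpy as np,cv2
from h import pts
im=cv2.imread("pics/top0.png")
c=im[150:330,210:350]; c=cv2.resize(c,None,fx=3.3,fy=3.3,interpolation=cv2.INTER_CUBIC)
c2=im[150:310,100:500]; c2=cv2.resize(c2,None,fx=2,fy=2,interpolation=cv2.INTER_CUBIC)
cv2.imwrite("pics/c1.png",c);cv2.imwrite("pics/c2.png",c2)
for n in ["top","scene"]:
    d=dict(np.load(f"pics/{n}0.npz")); W=pts(d)
    if n=="top": print("bench",[W[v,u].round(4) for u,v in [(220,220),(300,330),(340,180),(90,300)]])
    else: print("bench",[W[v,u].round(4) for u,v in [(220,200),(300,250),(240,120),(350,190)]])
    # connected comps above bench
    for nm in ["all"]:
        m=((W[...,2]>0.008)).astype(np.uint8)
        nn,l,st,ce=cv2.connectedComponentsWithStats(m)
        for i in range(1,nn):
            if st[i,4]<60: continue
            q=W[l==i]; zt=np.percentile(q[:,2],97)
            t=q[q[:,2]>zt-0.006]
            r=cv2.minAreaRect((t[:,:2]*1000).astype(np.float32))
            print(n,st[i],"ztop",zt.round(4),"mean top",t[:,:2].mean(0).round(4),"rect",np.round(r[0],1),np.round(r[1],1),round(r[2],1))
E
```

```text
bench [array([0.5437, 0.1603, 0.0018]), array([ 0.2854, -0.0402,  0.0007]), array([ 0.6518, -0.1352, -0.0025]), array([ 0.3427,  0.4661, -0.0015])]
top [ 222   97   47   42 1003] ztop 0.0924 mean top [0.7906 0.0855] rect [790.6  85.1] [74.3 73.3] 1.4
top [304 102  31  38 896] ztop 0.0888 mean top [ 0.7873 -0.0765] rect [787.4 -76.5] [62.2 62.2] 63.8
top [ 109  159   98  123 3449] ztop 0.06 mean top [0.536  0.3043] rect [541.1 307.1] [171.  260.6] 83.0
top [   8  161   50   44 1649] ztop 0.0532 mean top [0.622  0.6193] rect [622.5 619.8] [99.  98.4] 52.2
top [  359   162   128   136 10694] ztop 0.0864 mean top [ 0.5769 -0.2765] rect [ 540.8 -266.9] [112.1 255.4] 76.0
top [249 177  24  25 360] ztop 0.0381 mean top [0.6199 0.0611] rect [619.4  61.3] [54.4 55.6] 0.2
top [304 190  30  23 404] ztop 0.0388 mean top [ 0.5923 -0.0809] rect [592.4 -80.6] [25.8 64.3] 29.6
top [ 514  207   46  126 2476] ztop 0.0173 mean top [ 0.4969 -0.6182] rect [ 443.2 -632.1] [278.6 110.1] 11.4
top [  0 209  29  43 977] ztop 0.0529 mean top [0.5047 0.6558] rect [505.8 652.5] [97.9 45.6] 7.0
top [242 247  16  
[... 1323 characters left out ...]
037 mean top [0.4549 0.0815] rect [454.2  81.5] [35.7 37.1] 5.8
scene [291 195  28  29 587] ztop 0.0372 mean top [0.6176 0.0601] rect [617.2  61. ] [56.1 56.9] 0.3
scene [ 366  195   45   59 1695] ztop 0.0917 mean top [0.7891 0.0845] rect [788.7  84.1] [74.8 74.6] 46.5
scene [176 213  41  26 823] ztop 0.0575 mean top [ 0.4367 -0.0832] rect [436.7 -83.3] [34.9 34.9] 28.0
scene [252 241  18  36 599] ztop 0.0384 mean top [ 0.591  -0.0823] rect [590.4 -81. ] [25.8 65.7] 25.2
scene [   60   251   201   169 16476] ztop 0.0862 mean top [ 0.5729 -0.2777] rect [ 538.1 -268.4] [112.5 257.5] 76.0
scene [ 333  272   42   49 1547] ztop 0.0879 mean top [ 0.7857 -0.0778] rect [785.9 -77.6] [61.4 63.2] 23.8
```

View pics/c1.png

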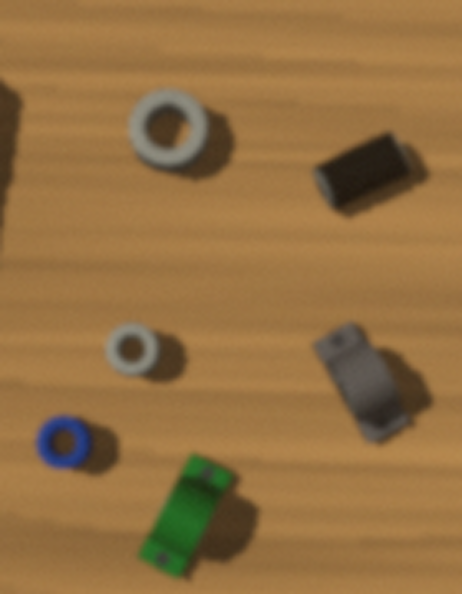

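View pics/c2.png

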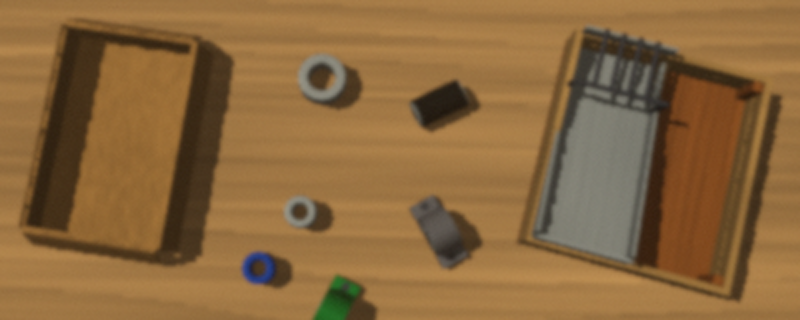

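Both cameras agree to about 2 mm, and the heights match the stated sizes. Next I need the block and roller yaw and the crate and carton frames.

```bash
python3 - <<'E'
import numpy as np,cv2
from h import pts
from scipy.optimize import least_squares
for n in ["top","scene"]:
    d=dict(np.load(f"pics/{n}0.npz")); W=pts(d); Z=W[...,2]
    def near(x,y,r): return np.hypot(W[...,0]-x,W[...,1]-y)<r
    q=W[near(.4375,-.083,.06)&(Z>.006)]
    r=cv2.minAreaRect((q[:,:2]*1000).astype(np.float32));print(n,"block all",r)
    q=W[near(.591,-.081,.05)&(Z>.012)]
    r=cv2.minAreaRect((q[:,:2]*1000).astype(np.float32));print(n,"roller",r)
    # roller PCA from upper part
    t=q[q[:,2]>.03][:,:2]; U=np.linalg.svd(t-t.mean(0))[2][0]; print(" roller pca deg",np.degrees(np.arctan2(U[1],U[0])))
    q=W[near(.4375,-.083,.06)&(Z>.006)][:,:2]; U=np.linalg.svd(q-q.mean(0))[2][0]; print(" block pca deg",np.degrees(np.arctan2(U[1],U[0])), q.mean(0))
    # crate
    q=W[near(.54,-.31,.22)&(Z>.045)&(Z<.1)]
    r=cv2.minAreaRect((q[:,:2]*1000).astype(np.float32));print(n,"crate",r)
    q=W[near(.54,.307,.2)&(Z>.045)&(Z<.07)]
    r=cv2.minAreaRect((q[:,:2]*1000).astype(np.float32));print(n,"carton",r)
    # chute floor plane: seed near rect centre
    m=near(.52,-.262,.035); P=W[m]; 
    A=np.c_[P[:,:2],np.ones(len(P))]; c,res,_,_=np.linalg.lstsq(A,P[:,2],rcond=None)
    print(" chute slope deg",np.degrees(np.arctan(np.hypot(*c[:2]))),"downhill dir deg",np.degrees(np.arctan2(-c[1],-c[0])), "rms",np.std(P[:,2]-A@c),len(P),"plane",c)
    m=near(.50,-.35,.02);print(" bay z?",np.median(Z[m]))
E
```

```text
top block all ((441.27740478515625, -90.60067749023438), (86.83992004394531, 65.99378967285156), 18.402057647705078)
top roller ((592.60498046875, -80.67984771728516), (35.53022003173828, 64.74662780761719), 27.260255813598633)
 roller pca deg -63.47001927331506
 block pca deg -149.99835451129692 [ 0.43717844 -0.08141968]
top crate ((525.447021484375, -322.6263122558594), (236.21498107910156, 260.8308410644531), 76.07296752929688)
top carton ((540.9168090820312, 306.109375), (174.10557556152344, 265.0267333984375), 82.43256378173828)
 chute slope deg 12.505760752438643 downhill dir deg -14.970073550252 rms 0.001688068924218239 669 plane [-0.21427245  0.05729419  0.16951352]
 bay z? 0.00876608231600906
scene block all ((426.7865295410156, -67.38070678710938), (83.63229370117188, 73.06096649169922), 30.874845504760742)
scene roller ((589.6458129882812, -81.16516876220703), (34.46596145629883, 67.18406677246094), 28.29124641418457)
 roller pca deg -62.914436649999516
 block pca deg 34.04758000971813 [ 0.4412133  -0.08586492]
scene crate ((522.658935546875, -322.33416748046875), (234.6218719482422, 261.696044921875), 75.97239685058594)
scene carton ((539.4010620117188, 305.4598083496094), (178.78704833984375, 264.7532043457031), 82.06143951416016)
 chute slope deg 12.154976868854584 downhill dir deg -15.084999550567868 rms 0.0015770062454308865 1199 plane [-0.20796325  0.05605439  0.16481532]
 bay z? 0.00810148164296226
```

```bash
cat >> h.py <<'E'
def go(target,yawdeg,s=None,base=None):
    "print tool shift & turn from current measured (or base=(xyz,yawdeg)) to target TCP xyz, yaw, tool down"
    from cell import status
    if base is None:
        s=s or status.observe(); p=np.array(s["tool_pos"]); yw=s["tool_rot"][2]
        print("t",round(s["time"],2),"at",p.round(4),"rpy",np.round(s["tool_rot"],4),"open",round(s["opening"],4))
    else: p=np.array(base[0]);yw=np.radians(base[1])
    from scipy.spatial.transform import Rotation as R
    M=R.from_euler("xyz",[np.pi,0,yw])
    N=R.from_euler("xyz",[np.pi,0,np.radians(yawdeg)])
    d=M.inv().apply(np.array(target)-p)
    r=(M.inv()*N).as_rotvec()
    print(" shift",d.round(4),"turn",r.round(4),"rows",np.ceil(np.linalg.norm(d)/.0417),np.ceil(np.degrees(np.linalg.norm(r))/7.16))
E
python3 - <<'E'
from h import *
from cell import eyes
w=eyes.read_camera("wrist")
print(w["tool_from_camera"].round(4),w["camera_matrix"][0])
go([.4375,-.083,.25],30)
go([.40,-.105,.25],30)
E
```

```text
[[ 3.000e-04 -9.586e-01 -2.849e-01  7.710e-02]
 [ 1.000e+00  6.000e-04 -7.000e-04  8.000e-04]
 [ 8.000e-04 -2.849e-01  9.586e-01 -1.588e-01]
 [ 0.000e+00  0.000e+00  0.000e+00  1.000e+00]] [298.73919339   0.         280.01654583]
t 0.15 at [ 0.2144 -0.4789  0.2262] rpy [-3.1405e+00 -2.0000e-04  4.2080e-01] open 0.0915
 shift [ 0.3654 -0.2702 -0.0238] turn [-0.      0.     -0.1028] rows 11.0 1.0
t 0.15 at [ 0.2144 -0.4789  0.2262] rpy [-3.1405e+00 -2.0000e-04  4.2080e-01] open 0.0915
 shift [ 0.3221 -0.2655 -0.0238] turn [-0.      0.     -0.1028] rows 11.0 1.0
```

Call:
{"op": "jog_arm", "data": {
  "series": [
    [1, [0.365, -0.27, 0.02], [0, 0, -0.103]],
    [1, [0.365, -0.27, 0.02], [0, 0, -0.103]],
    [1, [0.365, -0.27, 0.02], [0, 0, -0.103]],
    [1, [0.365, -0.27, 0.02], [0, 0, -0.103]],
    [1, [0.365, -0.27, 0.02], [0, 0, -0.103]],
    [1, [0.365, -0.27, 0.02], [0, 0, -0.103]],
    [1, [0.365, -0.27, 0.02], [0, 0, -0.103]],
    [1, [0.365, -0.27, 0.02], [0, 0, -0.103]],
    [1, [0.365, -0.27, 0.02], [0, 0, -0.103]],
    [1, [0.365, -0.27, 0.02], [0, 0, -0.103]],
    [1, [0.365, -0.27, 0.02], [0, 0, -0.103]],
    [1, [0.365, -0.27, 0.02], [0, 0, -0.103]]
  ]
}}

```text
time: 1.15
tool_pos: [0.4392, -0.0782, 0.2064]
tool_rot: [-3.14, -0.002, 0.53]
contact_force: [-1.2, 0.1, 0.6]
opening: 0.0916
```

```bash
cat >> h.py <<'E'
def wrist(name):
    from cell import status,eyes
    from scipy.spatial.transform import Rotation as R
    s=status.observe(); d=eyes.read_camera("wrist")
    T=np.eye(4);T[:3,:3]=R.from_euler("xyz",s["tool_rot"]).as_matrix();T[:3,3]=s["tool_pos"]
    d["T"]=T@d["tool_from_camera"]
    cv2.imwrite(f"pics/{name}.png",d["img"][:,:,::-1]); np.savez(f"pics/{name}.npz",**d)
    return d,pts(d),s
E
python3 - <<'E'
from h import *
d,W,s=wrist("w1"); print(s["time"],s["tool_pos"],s["tool_rot"])
Z=W[...,2]; m=(np.hypot(W[...,0]-.4375,W[...,1]+.083)<.055)
print("bench med",np.nanmedian(Z[np.abs(Z)<.006]))
q=W[m&(Z>.008)&(Z<.015)]; r=cv2.minAreaRect((q[:,:2]*1000).astype(np.float32)); print("foot",r,len(q))
q=W[m&(Z>.05)]; r=cv2.minAreaRect((q[:,:2]*1000).astype(np.float32)); print("top",r,len(q))
E
```

```text
1.15 [ 0.43923033 -0.07823574  0.20636602] [-3.14011114e+00 -1.62260786e-03  5.29788826e-01]
bench med 0.0008791266323551483
foot ((436.80426025390625, -84.0743408203125), (83.51810455322266, 33.370826721191406), 30.34724998474121) 613
top ((447.6318664550781, -79.19677734375), (61.82063674926758, 109.48918151855469), 20.65105628967285) 49217
```

View pics/w1.png

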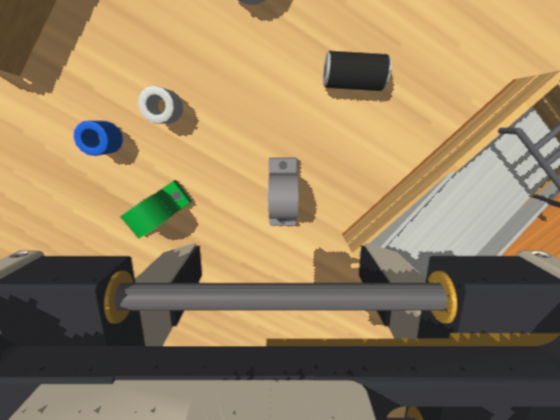

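The wrist view shows the block foot at (284,192). It fits an 83.5 x 33.4 mm rectangle at (0.437, -0.084), yaw 30.3°. Moving down to grasp it.

```bash
python3 - <<'E'
from h import *
go([.437,-.0838,.1],30.3)
go([.437,-.0838,.016],30.3)
E
```

```text
t 1.2 at [ 0.4382 -0.0806  0.2064] rpy [-3.1409e+00  1.0000e-04  5.2980e-01] open 0.0916
 shift [-0.0026  0.0021  0.1064] turn [ 0.     -0.      0.0009] rows 3.0 1.0
t 1.2 at [ 0.4382 -0.0806  0.2064] rpy [-3.1409e+00  1.0000e-04  5.2980e-01] open 0.0916
 shift [-0.0026  0.0021  0.1904] turn [ 0.     -0.      0.0009] rows 5.0 1.0
```

Call:
{"op": "jog_arm", "data": {
  "series": [
    [1, [0, 0, 0.11], [0, 0, 0]],
    [1, [0, 0, 0.11], [0, 0, 0]],
    [1, [0, 0, 0.11], [0, 0, 0]],
    [1, [0, 0, 0.11], [0, 0, 0]],
    [1, [0, 0, 0.11], [0, 0, 0]],
    [1, [0, 0, 0.11], [0, 0, 0]]
  ]
}}

```text
time: 1.7
tool_pos: [0.4383, -0.0847, 0.0981]
tool_rot: [3.14, -0.001, 0.523]
contact_force: [0.4, -0.5, 0.8]
opening: 0.0921
```

```bash
python3 - <<'E'
from h import *
go([.437,-.0838,.016],30.3)
E
```

```text
t 1.7 at [ 0.4383 -0.0847  0.0981] rpy [ 3.1398e+00 -1.3000e-03  5.2280e-01] open 0.0921
 shift [-0.0007 -0.0014  0.0821] turn [ 0.     0.    -0.006] rows 2.0 1.0
```

Call:
{"op": "jog_arm", "data": {
  "series": [
    [1, [0, -0.001, 0.08], [0, 0, -0.005]],
    [1, [0, -0.001, 0.08], [0, 0, -0.005]],
    [1, [0, -0.001, 0.08], [0, 0, -0.005]],
    [1, [0, -0.001, 0.08], [0, 0, -0.005]],
    [1, [0, -0.001, 0.08], [0, 0, -0.005]],
    [-1, [0, -0.001, 0.08], [0, 0, -0.005]],
    [-1, [0, -0.001, 0.08], [0, 0, -0.005]],
    [-1, [0, -0.001, 0.08], [0, 0, -0.005]],
    [-1, [0, -0.001, 0.08], [0, 0, -0.005]],
    [-1, [0, -0.001, 0.08], [0, 0, -0.005]],
    [-1, [0, -0.001, 0.08], [0, 0, -0.005]]
  ],
  "squeeze": 30
}}

```text
time: 2.62
tool_pos: [0.437, -0.0828, 0.017]
tool_rot: [3.141, -0.0, 0.529]
contact_force: [-0.4, -0.2, -0.9]
opening: 0.0563
```

```bash
python3 - <<'E'
from h import *
from cell import status
s=status.observe();print(s["contact_force"],s["opening"])
go([.437,-.0838,.14],30.3)
E
```

```text
[-0.35543573 -0.17712449 -0.90396006] 0.05633356180138579
t 2.62 at [ 0.437  -0.0828  0.017 ] rpy [ 3.1411e+00 -3.0000e-04  5.2880e-01] open 0.0563
 shift [-0.0005  0.0008 -0.123 ] turn [ 0.  0. -0.] rows 3.0 1.0
```

Call:
{"op": "jog_arm", "data": {
  "series": [
    [-1, [0, 0, 0], [0, 0, 0]],
    [-1, [0, 0, 0], [0, 0, 0]],
    [-1, [0, 0, 0], [0, 0, 0]],
    [-1, [0, 0, 0], [0, 0, 0]],
    [-1, [0, 0, 0], [0, 0, 0]],
    [-1, [0, 0, 0], [0, 0, 0]]
  ]
}}

```text
time: 3.12
tool_pos: [0.4368, -0.0828, 0.0166]
tool_rot: [-3.141, 0.0, 0.529]
contact_force: [-0.2, -0.0, -0.1]
opening: 0.0317
```

Call:
{"op": "jog_arm", "data": {
  "series": [
    [-1, [0, 0, -0.03], [0, 0, 0]],
    [-1, [0, 0, -0.07], [0, 0, 0]],
    [-1, [0, 0, -0.11], [0, 0, 0]],
    [-1, [0, 0, -0.13], [0, 0, 0]],
    [-1, [0, 0, -0.13], [0, 0, 0]],
    [-1, [0, 0, -0.13], [0, 0, 0]]
  ]
}}

```text
time: 3.62
tool_pos: [0.4368, -0.0828, 0.1468]
tool_rot: [3.141, -0.001, 0.529]
contact_force: [-0.7, 1.0, -4.3]
opening: 0.032
```

```bash
python3 - <<'E'
from h import *
from cell import status
s=status.observe();print(s["contact_force"],s["opening"])
go([.4806,.3141,.147],82.2)
E
```

```text
[-0.74441975  1.01852106 -4.30988803] 0.03197310284910448
t 3.62 at [ 0.4368 -0.0828  0.1468] rpy [ 3.1406e+00 -7.0000e-04  5.2880e-01] open 0.032
 shift [ 2.381e-01 -3.206e-01 -2.000e-04] turn [ 0.      0.     -0.9058] rows 10.0 8.0
```

Call:
{"op": "jog_arm", "data": {
  "series": [
    [-1, [0.238, -0.321, 0], [0, 0, -0.906]],
    [-1, [0.238, -0.321, 0], [0, 0, -0.906]],
    [-1, [0.238, -0.321, 0], [0, 0, -0.906]],
    [-1, [0.238, -0.321, 0], [0, 0, -0.906]],
    [-1, [0.238, -0.321, 0], [0, 0, -0.906]],
    [-1, [0.238, -0.321, 0], [0, 0, -0.906]],
    [-1, [0.238, -0.321, 0], [0, 0, -0.906]],
    [-1, [0.238, -0.321, 0], [0, 0, -0.906]],
    [-1, [0.238, -0.321, 0], [0, 0, -0.906]],
    [-1, [0.238, -0.321, 0], [0, 0, -0.906]],
    [-1, [0.238, -0.321, 0], [0, 0, -0.906]],
    [-1, [0.238, -0.321, 0], [0, 0, -0.906]]
  ]
}}

```text
time: 4.62
tool_pos: [0.4786, 0.315, 0.1431]
tool_rot: [-3.137, 0.004, 1.438]
contact_force: [0.1, 0.0, -3.9]
opening: 0.0317
```

Call:
{"op": "jog_arm", "data": {
  "series": [
    [-1, [0, 0, 0], [0, 0, 0]],
    [-1, [0, 0, 0], [0, 0, 0]],
    [-1, [0, 0, 0], [0, 0, 0]],
    [-1, [0, 0, 0], [0, 0, 0]]
  ]
}}

```text
time: 4.95
tool_pos: [0.4805, 0.3133, 0.1465]
tool_rot: [-3.141, 0.0, 1.433]
contact_force: [0.3, 0.2, -3.7]
opening: 0.0317
```

```bash
python3 - <<'E'
from h import *
go([.4806,.3141,.0225],82.2)
d,W,s=wrist("w2")
E
```

```text
t 4.95 at [0.4805 0.3133 0.1465] rpy [-3.1413e+00  4.0000e-04  1.4332e+00] open 0.0317
 shift [ 0.0008 -0.      0.124 ] turn [ 0.      0.     -0.0014] rows 3.0 1.0
```

View pics/w2.png

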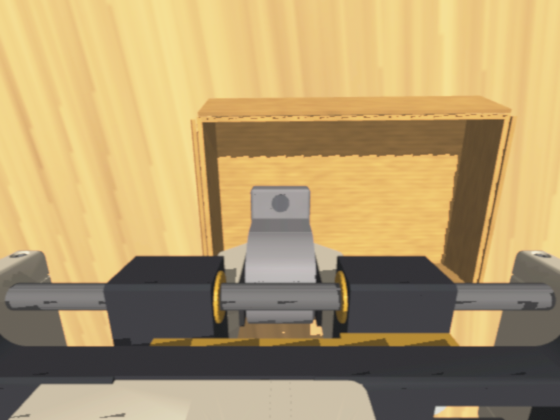

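The block is held upright and parallel to the carton walls. Its near foot is at (280,200), and the carton's left wall is at column 205. Lowering it.

Call:
{"op": "jog_arm", "data": {
  "series": [
    [-1, [0, 0, 0.04], [0, 0, 0]],
    [-1, [0, 0, 0.08], [0, 0, 0]],
    [-1, [0, 0, 0.105], [0, 0, 0]],
    [-1, [0, 0, 0.115], [0, 0, 0]],
    [-1, [0, 0, 0.12], [0, 0, 0]],
    [-1, [0, 0, 0.123], [0, 0, 0]],
    [-1, [0, 0, 0.125], [0, 0, 0]],
    [-1, [0, 0, 0.125], [0, 0, 0]],
    [-1, [0, 0, 0.125], [0, 0, 0]]
  ]
}}

```text
time: 5.75
tool_pos: [0.4813, 0.3148, 0.0231]
tool_rot: [3.139, -0.001, 1.435]
contact_force: [-0.9, -0.7, -3.2]
opening: 0.0317
```

Call:
{"op": "jog_arm", "data": {
  "series": [
    [-1, [0, 0, 0.001], [0, 0, 0]],
    [-1, [0, 0, 0.002], [0, 0, 0]],
    [-1, [0, 0, 0.002], [0, 0, 0]],
    [-1, [0, 0, 0.002], [0, 0, 0]]
  ]
}}

```text
time: 6.08
tool_pos: [0.4809, 0.3147, 0.0206]
tool_rot: [3.14, -0.001, 1.435]
contact_force: [-0.5, -0.5, 3.5]
opening: 0.0318
```

Call:
{"op": "jog_arm", "data": {
  "series": [
    [0.3, [0, 0, 0], [0, 0, 0]],
    [0.3, [0, 0, 0], [0, 0, 0]],
    [0.3, [0, 0, 0], [0, 0, 0]],
    [0.3, [0, 0, 0], [0, 0, 0]],
    [0.3, [0, 0, 0], [0, 0, 0]],
    [0.3, [0, 0, -0.02], [0, 0, 0]],
    [0.3, [0, 0, -0.06], [0, 0, 0]],
    [0.6, [0, 0, -0.1], [0, 0, 0]],
    [1, [0, 0, -0.14], [0, 0, 0]],
    [1, [0, 0, -0.14], [0, 0, 0]],
    [1, [0, 0, -0.14], [0, 0, 0]]
  ]
}}

```text
time: 7.0
tool_pos: [0.4817, 0.3151, 0.1624]
tool_rot: [3.137, -0.003, 1.435]
contact_force: [-0.1, 0.0, -1.1]
opening: 0.0818
```

```bash
python3 - <<'E'
from h import *
d,W,s=wrist("w3")
from cell import eyes
t=eyes.read_camera("top"); cv2.imwrite("pics/t1.png",cv2.resize(t["img"][60:320,90:510,::-1],None,fx=1.9,fy=1.9))
go([.618,.061,.16],82.2)
E
```

```text
t 7.1 at [0.4798 0.3142 0.1589] rpy [-3.1405e+00  8.0000e-04  1.4348e+00] open 0.0889
 shift [-0.2321  0.1712 -0.0011] turn [ 0.     -0.      0.0001] rows 7.0 1.0
```

View pics/w3.png

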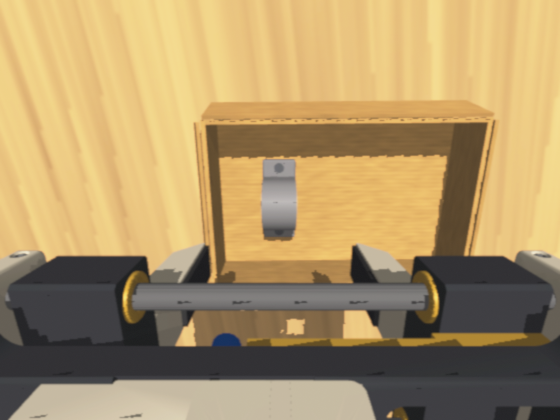

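View pics/t1.png

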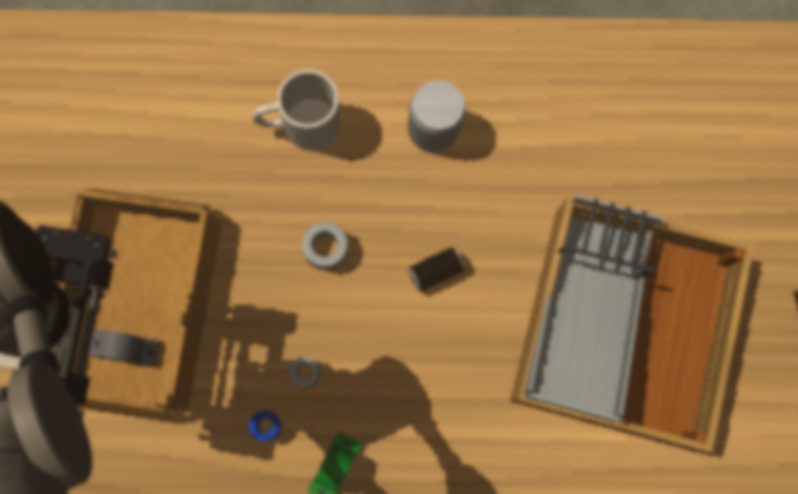

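The block stands upright in the carton at (280,200) in the wrist view, and nothing else has moved. Next is the ring.

Call:
{"op": "jog_arm", "data": {
  "series": [
    [1, [-0.232, 0.171, 0], [0, 0, 0]],
    [1, [-0.232, 0.171, 0], [0, 0, 0]],
    [1, [-0.232, 0.171, 0], [0, 0, 0]],
    [1, [-0.232, 0.171, 0], [0, 0, 0]],
    [1, [-0.232, 0.171, 0], [0, 0, 0]],
    [1, [-0.232, 0.171, 0], [0, 0, 0]],
    [1, [-0.232, 0.171, 0], [0, 0, 0]],
    [1, [-0.232, 0.171, 0], [0, 0, 0]],
    [1, [-0.232, 0.171, 0], [0, 0, 0]],
    [1, [-0.232, 0.171, 0], [0, 0, 0]],
    [1, [-0.232, 0.171, 0], [0, 0, 0]],
    [1, [-0.232, 0.171, 0], [0, 0, 0]]
  ]
}}

```text
time: 8.1
tool_pos: [0.6176, 0.0628, 0.1592]
tool_rot: [-3.14, 0.0, 1.437]
contact_force: [-0.5, -0.2, -1.1]
opening: 0.0919
```

```bash
python3 - <<'E'
from h import *
d,W,s=wrist("w4"); Z=W[...,2]
m=(np.hypot(W[...,0]-.618,W[...,1]-.061)<.045)&(Z>.03)&(Z<.045)
q=W[m]; r=cv2.minAreaRect((q[:,:2]*1000).astype(np.float32)); print("ring",r,np.median(q[:,2]),len(q), cv2.minEnclosingCircle((q[:,:2]*1000).astype(np.float32)))
go([.618,.061,.006],82.2)
E
```

```text
ring ((618.496337890625, 61.38279724121094), (56.45413589477539, 57.457977294921875), 76.97128295898438) 0.03462889810606229 1727 ((618.6998291015625, 60.854644775390625), 29.09322166442871)
t 8.15 at [0.6178 0.0628 0.1595] rpy [-3.1410e+00  1.0000e-04  1.4367e+00] open 0.0918
 shift [-0.0017  0.0004  0.1535] turn [ 0.     -0.      0.0021] rows 4.0 1.0
```

View pics/w4.png

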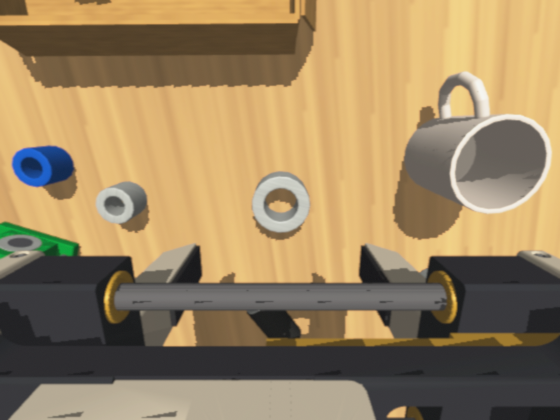

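The ring is centred between the fingers at (280,203), measured at (0.6185, 0.061). The mug at (500,160) stays clear.

Call:
{"op": "jog_arm", "data": {
  "series": [
    [1, [-0.002, 0.001, 0.04], [0, 0, 0]],
    [1, [-0.002, 0.001, 0.08], [0, 0, 0]],
    [1, [-0.002, 0.001, 0.12], [0, 0, 0]],
    [1, [-0.002, 0.001, 0.145], [0, 0, 0]],
    [0, [-0.002, 0.001, 0.153], [0, 0, 0]],
    [-1, [-0.002, 0.001, 0.153], [0, 0, 0]],
    [-1, [-0.002, 0.001, 0.153], [0, 0, 0]],
    [-1, [-0.002, 0.001, 0.153], [0, 0, 0]],
    [-1, [-0.002, 0.001, 0.153], [0, 0, 0]],
    [-1, [-0.002, 0.001, 0.153], [0, 0, 0]],
    [-1, [-0.002, 0.001, 0.153], [0, 0, 0]],
    [-1, [-0.002, 0.001, 0.153], [0, 0, 0]]
  ],
  "squeeze": 30
}}

```text
time: 9.15
tool_pos: [0.6193, 0.0595, 0.0086]
tool_rot: [3.14, -0.0, 1.435]
contact_force: [-3.5, 0.8, 6.7]
opening: 0.0569
```

Call:
{"op": "jog_arm", "data": {
  "series": [
    [-1, [0, 0, 0], [0, 0, 0]],
    [-1, [0, 0, 0], [0, 0, 0]]
  ]
}}

```text
time: 9.32
tool_pos: [0.6193, 0.0595, 0.0086]
tool_rot: [3.14, -0.0, 1.435]
contact_force: [-4.1, 1.7, 7.3]
opening: 0.0568
```

Call:
{"op": "jog_arm", "data": {
  "series": [
    [-1, [0, 0, -0.02], [0, 0, 0]],
    [-1, [0, 0, -0.06], [0, 0, 0]],
    [-1, [0, 0, -0.1], [0, 0, 0]],
    [-1, [0, 0, -0.13], [0, 0, 0]],
    [-1, [0, 0, -0.13], [0, 0, 0]],
    [-1, [0, 0, -0.13], [0, 0, 0]]
  ]
}}

```text
time: 9.82
tool_pos: [0.62, 0.0592, 0.1388]
tool_rot: [3.137, -0.0, 1.435]
contact_force: [-0.5, 0.6, -4.3]
opening: 0.0564
```

```bash
python3 - <<'E'
from h import *
from cell import status
s=status.observe();print(s["contact_force"],s["opening"])
go([.5895,.2992,.137],82.2)
E
```

```text
[-0.46882656  0.59791531 -4.28955337] 0.05640538701566422
t 9.82 at [0.62   0.0592 0.1388] rpy [ 3.1371e+00 -3.0000e-04  1.4348e+00] open 0.0564
 shift [ 0.2337 -0.0628  0.0018] turn [ 0.     -0.      0.0001] rows 6.0 1.0
```

Call:
{"op": "jog_arm", "data": {
  "series": [
    [-1, [0.234, -0.062, 0], [0, 0, 0]],
    [-1, [0.234, -0.062, 0], [0, 0, 0]],
    [-1, [0.234, -0.062, 0], [0, 0, 0]],
    [-1, [0.234, -0.062, 0], [0, 0, 0]],
    [-1, [0.234, -0.062, 0], [0, 0, 0]],
    [-1, [0.234, -0.062, 0], [0, 0, 0]],
    [-1, [0.234, -0.062, 0], [0, 0, 0]],
    [-1, [0.234, -0.062, 0], [0, 0, 0]],
    [-1, [0.234, -0.062, 0], [0, 0, 0]],
    [-1, [0.234, -0.062, 0], [0, 0, 0]],
    [-1, [0.234, -0.062, 0], [0, 0, 0]],
    [-1, [0.234, -0.062, 0], [0, 0, 0]]
  ]
}}

```text
time: 10.82
tool_pos: [0.5898, 0.2981, 0.1365]
tool_rot: [-3.141, 0.0, 1.433]
contact_force: [-0.3, 0.4, -3.3]
opening: 0.0564
```

```bash
python3 - <<'E'
from h import *
d,W,s=wrist("w5")
go([.5895,.2992,.0125],82.2)
E
```

```text
t 10.87 at [0.5898 0.2983 0.1366] rpy [-3.1415e+00  2.0000e-04  1.4331e+00] open 0.057
 shift [ 0.0008 -0.0004  0.1241] turn [ 0.      0.     -0.0016] rows 3.0 1.0
```

View pics/w5.png

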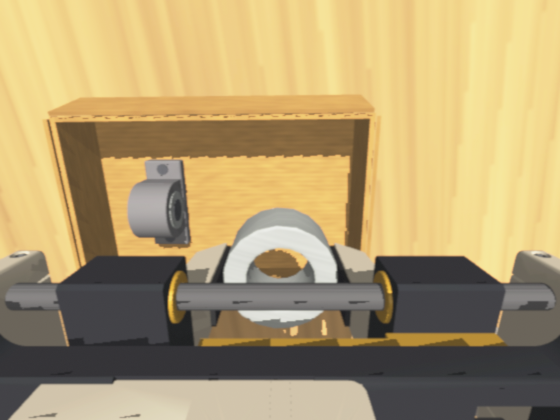

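```bash
python3 - <<'E'
from h import *
d=dict(np.load("pics/w5.npz")); W=pts(d)
for (u,v) in [(232,275),(328,275),(250,235),(310,235),(280,228),(280,215),(280,240),(280,320),(262,318)]: print(u,v,W[v,u].round(4),d["img"][v,u])
c=cv2.resize(d["img"][190:340,180:380,::-1],None,fx=4,fy=4,interpolation=cv2.INTER_CUBIC); cv2.imwrite("pics/w5c.png",c)
E
```

```text
232 275 [0.5673 0.3053 0.1632] [225 226 220]
328 275 [0.6143 0.2981 0.1618] [222 224 217]
250 235 [0.5797 0.3251 0.1636] [227 229 223]
310 235 [0.6078 0.3205 0.1619] [225 226 220]
280 228 [0.5941 0.3259 0.1617] [233 234 230]
280 215 [0.5943 0.3273 0.1455] [170 171 165]
280 240 [0.5932 0.3199 0.1618] [226 228 221]
280 320 [0.5872 0.2762 0.1629] [186 188 181]
262 318 [0.5781 0.2784 0.1625] [225 226 219]
```

View pics/w5c.png

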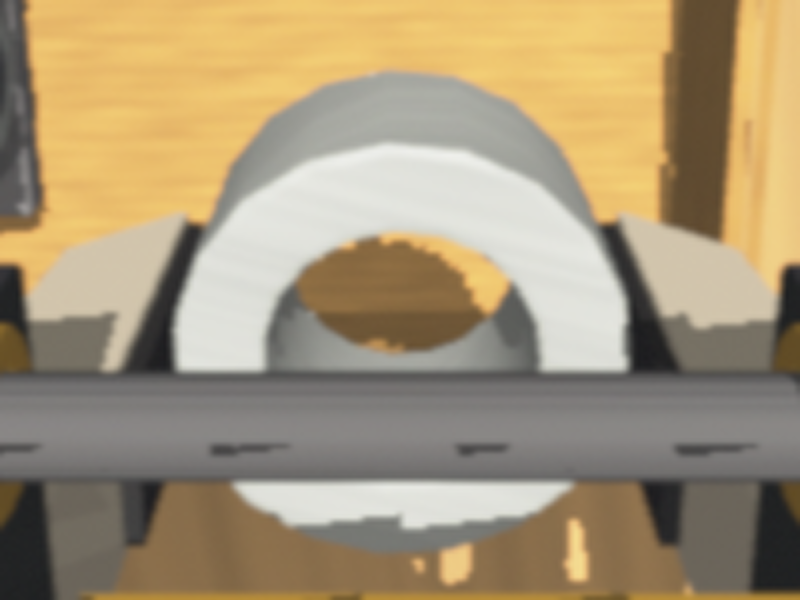

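The ring's top face is level at 0.162–0.163 m, which puts its bottom 8.5 mm below the TCP, as expected. Lowering it.

Call:
{"op": "jog_arm", "data": {
  "series": [
    [-1, [0.001, 0, 0.04], [0, 0, 0]],
    [-1, [0.001, 0, 0.08], [0, 0, 0]],
    [-1, [0.001, 0, 0.105], [0, 0, 0]],
    [-1, [0.001, 0, 0.115], [0, 0, 0]],
    [-1, [0.001, 0, 0.12], [0, 0, 0]],
    [-1, [0.001, 0, 0.123], [0, 0, 0]],
    [-1, [0.001, 0, 0.125], [0, 0, 0]],
    [-1, [0.001, 0, 0.125], [0, 0, 0]],
    [-1, [0.001, 0, 0.125], [0, 0, 0]]
  ]
}}

```text
time: 11.62
tool_pos: [0.5905, 0.3009, 0.0134]
tool_rot: [3.139, -0.001, 1.435]
contact_force: [-0.0, 0.1, -4.6]
opening: 0.0568
```

Call:
{"op": "jog_arm", "data": {
  "series": [
    [-1, [0, 0, 0.001], [0, 0, 0]],
    [-1, [0, 0, 0.0015], [0, 0, 0]],
    [-1, [0, 0, 0.0015], [0, 0, 0]],
    [-1, [0, 0, 0.0015], [0, 0, 0]]
  ]
}}

```text
time: 11.95
tool_pos: [0.5905, 0.3009, 0.0126]
tool_rot: [3.139, -0.001, 1.435]
contact_force: [-1.3, -1.2, 4.9]
opening: 0.0566
```

Call:
{"op": "jog_arm", "data": {
  "series": [
    [0.55, [0, 0, 0], [0, 0, 0]],
    [0.55, [0, 0, 0], [0, 0, 0]],
    [0.55, [0, 0, 0], [0, 0, 0]],
    [0.55, [0, 0, 0], [0, 0, 0]],
    [0.55, [0, 0, 0], [0, 0, 0]],
    [0.55, [0, 0, -0.02], [0, 0, 0]],
    [0.55, [0, 0, -0.06], [0, 0, 0]],
    [0.8, [0, 0, -0.1], [0, 0, 0]],
    [1, [0, 0, -0.14], [0, 0, 0]],
    [1, [0, 0, -0.15], [0, 0, 0]],
    [1, [0, 0, -0.15], [0, 0, 0]],
    [1, [0, 0, -0.15], [0, 0, 0]]
  ]
}}

```text
time: 12.95
tool_pos: [0.5895, 0.3005, 0.1604]
tool_rot: [3.141, -0.0, 1.435]
contact_force: [-0.5, 0.1, -0.3]
opening: 0.0913
```

```bash
python3 - <<'E'
from h import *
d,W,s=wrist("w6"); Z=W[...,2]
m=(np.hypot(W[...,0]-.591,W[...,1]-.3)<.045)&(Z>.03)&(Z<.05)
q=W[m];print("ring",np.median(q[:,2]),cv2.minEnclosingCircle((q[:,:2]*1000).astype(np.float32)))
go([.4555,.082,.162],82.2)
go([.4555,.082,.162],76)
E
```

```text
ring 0.03856482049392512 ((591.4725341796875, 301.7812805175781), 29.070402145385742)
t 13.0 at [0.5888 0.3002 0.1589] rpy [-3.1398e+00  1.0000e-03  1.4348e+00] open 0.0917
 shift [-0.2343 -0.1025 -0.0031] turn [ 0.     -0.      0.0002] rows 7.0 1.0
t 13.0 at [0.5888 0.3002 0.1589] rpy [-3.1398e+00  1.0000e-03  1.4348e+00] open 0.0917
 shift [-0.2343 -0.1025 -0.0031] turn [ 0.     -0.      0.1084] rows 7.0 1.0
```

View pics/w6.png

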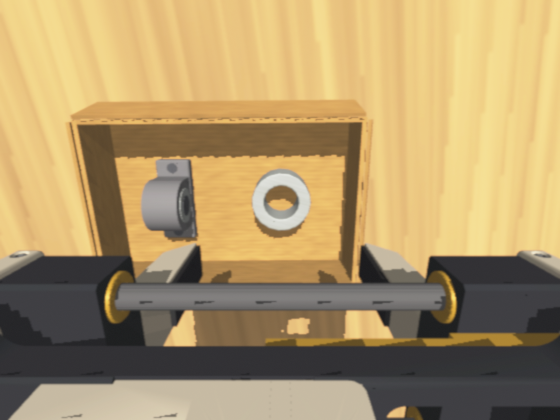

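Both parts sit in the carton: the block at (170,200), the ring flat at (281,200) with its top at 38.6 mm. Next is the collar, with the jaws partly open to clear the blue look-alike.

Call:
{"op": "jog_arm", "data": {
  "series": [
    [1, [-0.234, -0.102, -0.003], [0, 0, 0.108]],
    [1, [-0.234, -0.102, -0.003], [0, 0, 0.108]],
    [0.35, [-0.234, -0.102, -0.003], [0, 0, 0.108]],
    [0.35, [-0.234, -0.102, -0.003], [0, 0, 0.108]],
    [0.35, [-0.234, -0.102, -0.003], [0, 0, 0.108]],
    [0.35, [-0.234, -0.102, -0.003], [0, 0, 0.108]],
    [0.35, [-0.234, -0.102, -0.003], [0, 0, 0.108]],
    [0.35, [-0.234, -0.102, -0.003], [0, 0, 0.108]],
    [0.35, [-0.234, -0.102, -0.003], [0, 0, 0.108]],
    [0.35, [-0.234, -0.102, -0.003], [0, 0, 0.108]],
    [0.35, [-0.234, -0.102, -0.003], [0, 0, 0.108]],
    [0.35, [-0.234, -0.102, -0.003], [0, 0, 0.108]]
  ]
}}

```text
time: 14.0
tool_pos: [0.4571, 0.0834, 0.1628]
tool_rot: [-3.141, 0.0, 1.328]
contact_force: [0.7, 0.2, 0.3]
opening: 0.0617
```

```bash
python3 - <<'E'
from h import *
d,W,s=wrist("w7"); Z=W[...,2]
m=(np.hypot(W[...,0]-.4555,W[...,1]-.082)<.03)&(Z>.03)&(Z<.045)
q=W[m]; print("collar",np.median(q[:,2]),cv2.minEnclosingCircle((q[:,:2]*1000).astype(np.float32)))
go([.4555,.082,.006],76)
E
```

```text
collar 0.03457723481569344 ((455.5415954589844, 81.92430877685547), 19.06818199157715)
t 14.05 at [0.457  0.0833 0.1628] rpy [-3.1411e+00  1.0000e-04  1.3283e+00] open 0.062
 shift [-0.0016 -0.0011  0.1568] turn [ 0.     -0.      0.0018] rows 4.0 1.0
```

View pics/w7.png

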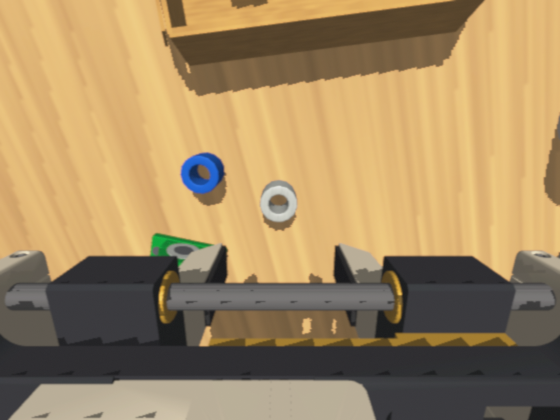

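The collar is at (279,201), measured at (0.4555, 0.082). The blue look-alike at (202,172) is clear of the left finger.

Call:
{"op": "jog_arm", "data": {
  "series": [
    [0.35, [-0.001, -0.001, 0.04], [0, 0, 0]],
    [0.35, [-0.001, -0.001, 0.08], [0, 0, 0]],
    [0.35, [-0.001, -0.001, 0.12], [0, 0, 0]],
    [0.35, [-0.001, -0.001, 0.145], [0, 0, 0]],
    [0.35, [-0.001, -0.001, 0.156], [0, 0, 0]],
    [0.35, [-0.001, -0.001, 0.156], [0, 0, 0]],
    [0.35, [-0.001, -0.001, 0.156], [0, 0, 0]],
    [-1, [-0.001, -0.001, 0.156], [0, 0, 0]],
    [-1, [-0.001, -0.001, 0.156], [0, 0, 0]],
    [-1, [-0.001, -0.001, 0.156], [0, 0, 0]],
    [-1, [-0.001, -0.001, 0.156], [0, 0, 0]],
    [-1, [-0.001, -0.001, 0.156], [0, 0, 0]]
  ],
  "squeeze": 30
}}

```text
time: 15.05
tool_pos: [0.4558, 0.0818, 0.008]
tool_rot: [3.14, -0.0, 1.327]
contact_force: [-0.8, 0.2, 5.8]
opening: 0.0372
```

Call:
{"op": "jog_arm", "data": {
  "series": [
    [-1, [0, 0, 0], [0, 0, 0]],
    [-1, [0, 0, 0], [0, 0, 0]]
  ]
}}

```text
time: 15.22
tool_pos: [0.4559, 0.0818, 0.008]
tool_rot: [3.14, -0.0, 1.327]
contact_force: [-1.3, -0.6, 6.2]
opening: 0.0368
```

Call:
{"op": "jog_arm", "data": {
  "series": [
    [-1, [0, 0, -0.02], [0, 0, 0]],
    [-1, [0, 0, -0.06], [0, 0, 0]],
    [-1, [0, 0, -0.1], [0, 0, 0]],
    [-1, [0, 0, -0.14], [0, 0, 0]],
    [-1, [0, 0, -0.16], [0, 0, 0]],
    [-1, [0, 0, -0.16], [0, 0, 0]],
    [-1, [0, 0, -0.16], [0, 0, 0]]
  ]
}}

```text
time: 15.8
tool_pos: [0.4558, 0.0818, 0.1679]
tool_rot: [3.139, -0.001, 1.327]
contact_force: [0.5, -0.6, -2.4]
opening: 0.0372
```

```bash
python3 - <<'E'
from h import *
from cell import status
s=status.observe();print(s["contact_force"],s["opening"])
go([.4911,-.372,.167],76)
E
```

```text
[ 0.49896408 -0.61863153 -2.43681243] 0.03716461927846855
t 15.8 at [0.4558 0.0818 0.1679] rpy [ 3.1392e+00 -5.0000e-04  1.3268e+00] open 0.0372
 shift [-0.4318  0.1439  0.0009] turn [-0.     -0.      0.0003] rows 11.0 1.0
```

Call:
{"op": "jog_arm", "data": {
  "series": [
    [-1, [-0.432, 0.144, 0], [0, 0, 0]],
    [-1, [-0.432, 0.144, 0], [0, 0, 0]],
    [-1, [-0.432, 0.144, 0], [0, 0, 0]],
    [-1, [-0.432, 0.144, 0], [0, 0, 0]],
    [-1, [-0.432, 0.144, 0], [0, 0, 0]],
    [-1, [-0.432, 0.144, 0], [0, 0, 0]],
    [-1, [-0.432, 0.144, 0], [0, 0, 0]],
    [-1, [-0.432, 0.144, 0], [0, 0, 0]],
    [-1, [-0.432, 0.144, 0], [0, 0, 0]],
    [-1, [-0.432, 0.144, 0], [0, 0, 0]],
    [-1, [-0.432, 0.144, 0], [0, 0, 0]],
    [-1, [-0.432, 0.144, 0], [0, 0, 0]]
  ]
}}

```text
time: 16.8
tool_pos: [0.4894, -0.3786, 0.1636]
tool_rot: [-3.139, 0.001, 1.322]
contact_force: [-1.4, 1.4, -1.1]
opening: 0.0368
```

Call:
{"op": "jog_arm", "data": {
  "series": [
    [-1, [0, 0, 0], [0, 0, 0]],
    [-1, [0, 0, 0], [0, 0, 0]],
    [-1, [0, 0, 0], [0, 0, 0]]
  ]
}}

```text
time: 17.05
tool_pos: [0.4905, -0.3705, 0.1659]
tool_rot: [-3.139, -0.002, 1.328]
contact_force: [-0.1, 0.1, -1.9]
opening: 0.0369
```

```bash
python3 - <<'E'
from h import *
d,W,s=wrist("w8"); print(s["contact_force"])
go([.4911,-.372,.0165],76)
# drop point estimates in crate frame
c=np.array([.524,-.3225]);a=np.radians(-14);X=np.array([np.cos(a),np.sin(a)]);Y=np.array([-np.sin(a),np.cos(a)])
u=(W[...,:2]-c)@X; v=(W[...,:2]-c)@Y
m=(np.abs(v-.057)<.03)&(np.abs(u+.02)<.05)&(W[...,2]<.08); print("chute", m.sum(), np.polyfit(u[m],W[...,2][m],1))
m=(np.abs(v+.056)<.04)&(np.abs(u)<.08)&(W[...,2]<.03); print("bay z",np.median(W[...,2][m]),m.sum())
E
```

```text
[-0.13888072  0.14339622 -1.90963018]
t 17.1 at [ 0.4908 -0.3705  0.1664] rpy [-3.1400e+00 -1.1000e-03  1.3283e+00] open 0.0369
 shift [-0.0013  0.0006  0.1499] turn [ 0.     -0.      0.0018] rows 4.0 1.0
chute 8586 [-0.21312977  0.03896845]
bay z 0.00881600884359851 10393
```

View pics/w8.png

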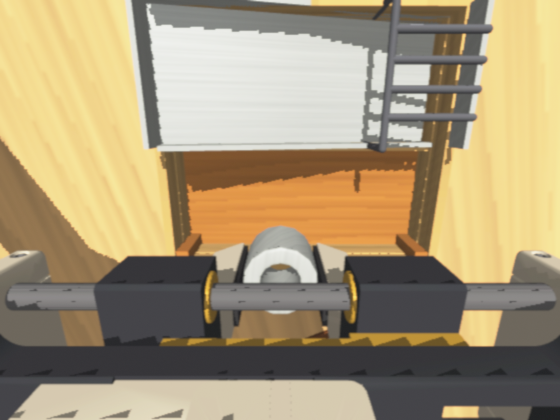

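The collar hangs over the open bay, with the bay floor in view (180–415, 150–245) and the chute beyond it. Lowering it.

Call:
{"op": "jog_arm", "data": {
  "series": [
    [-1, [0, 0, 0.04], [0, 0, 0]],
    [-1, [0, 0, 0.08], [0, 0, 0]],
    [-1, [0, 0, 0.12], [0, 0, 0]],
    [-1, [0, 0, 0.135], [0, 0, 0]],
    [-1, [0, 0, 0.143], [0, 0, 0]],
    [-1, [0, 0, 0.147], [0, 0, 0]],
    [-1, [0, 0, 0.15], [0, 0, 0]],
    [-1, [0, 0, 0.151], [0, 0, 0]],
    [-1, [0, 0, 0.151], [0, 0, 0]],
    [-1, [0, 0, 0.151], [0, 0, 0]]
  ]
}}

```text
time: 17.93
tool_pos: [0.4915, -0.3728, 0.0176]
tool_rot: [3.139, 0.001, 1.327]
contact_force: [0.5, -0.5, -2.1]
opening: 0.0371
```

Call:
{"op": "jog_arm", "data": {
  "series": [
    [-1, [0, 0, 0.001], [0, 0, 0]],
    [-1, [0, 0, 0.002], [0, 0, 0]],
    [-1, [0, 0, 0.002], [0, 0, 0]],
    [-1, [0, 0, 0.002], [0, 0, 0]]
  ]
}}

```text
time: 18.27
tool_pos: [0.4914, -0.3728, 0.016]
tool_rot: [3.14, 0.001, 1.327]
contact_force: [-1.6, 1.1, 7.6]
opening: 0.0371
```

Call:
{"op": "jog_arm", "data": {
  "series": [
    [0.2, [0, 0, 0], [0, 0, 0]],
    [0.2, [0, 0, 0], [0, 0, 0]],
    [0.2, [0, 0, 0], [0, 0, 0]],
    [0.2, [0, 0, 0], [0, 0, 0]],
    [0.2, [0, 0, 0], [0, 0, 0]],
    [0.2, [0, 0, -0.02], [0, 0, 0]],
    [0.2, [0, 0, -0.06], [0, 0, 0]],
    [0.6, [0, 0, -0.1], [0, 0, 0]],
    [1, [0, 0, -0.14], [0, 0, 0]],
    [1, [0, 0, -0.16], [0, 0, 0]],
    [1, [0, 0, -0.16], [0, 0, 0]],
    [1, [0, 0, -0.16], [0, 0, 0]]
  ]
}}

```text
time: 19.27
tool_pos: [0.4913, -0.3726, 0.1755]
tool_rot: [3.139, 0.001, 1.327]
contact_force: [-0.2, 0.3, -1.3]
opening: 0.0838
```

```bash
python3 - <<'E'
from h import *
d,W,s=wrist("w9"); Z=W[...,2]
m=(np.hypot(W[...,0]-.491,W[...,1]+.373)<.03)&(Z>.035)&(Z<.055)
q=W[m]; print("collar",np.median(q[:,2]),cv2.minEnclosingCircle((q[:,:2]*1000).astype(np.float32)))
for y in (27,-153): go([.5914,-.081,.18],y)
E
```

```text
collar 0.04255976831750946 ((492.3861389160156, -372.7359313964844), 18.943395614624023)
t 19.32 at [ 0.4906 -0.372   0.1737] rpy [-3.1410e+00 -3.0000e-04  1.3268e+00] open 0.0879
 shift [ 0.3067  0.0275 -0.0063] turn [ 0.     -0.      0.8556] rows 8.0 7.0
t 19.32 at [ 0.4906 -0.372   0.1737] rpy [-3.1410e+00 -3.0000e-04  1.3268e+00] open 0.0879
 shift [ 0.3067  0.0275 -0.0063] turn [ 0.     0.    -2.286] rows 8.0 19.0
```

View pics/w9.png

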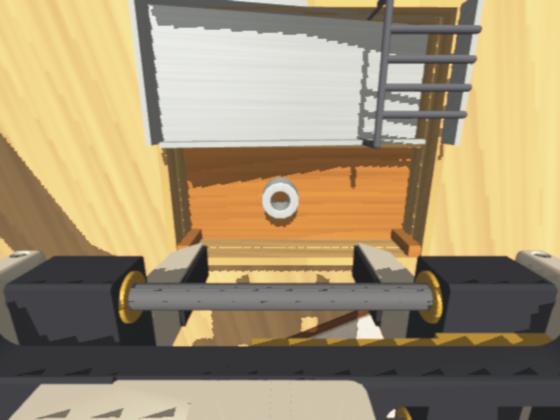

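The collar lies flat in the bay at (280,199) with its top at 42.6 mm, matching 8 + 34 mm. The roller's axis is at about 117°, so I need yaw 117°.

```bash
python3 - <<'E'
from h import *
go([.5914,-.081,.18],117)
E
```

```text
t 19.32 at [ 0.4906 -0.372   0.1737] rpy [-3.1410e+00 -3.0000e-04  1.3268e+00] open 0.0879
 shift [ 0.3067  0.0275 -0.0063] turn [ 0.      0.     -0.7152] rows 8.0 6.0
```

Call:
{"op": "jog_arm", "data": {
  "series": [
    [1, [0.307, 0.027, -0.006], [0, 0, -0.715]],
    [1, [0.307, 0.027, -0.006], [0, 0, -0.715]],
    [1, [0.307, 0.027, -0.006], [0, 0, -0.715]],
    [1, [0.307, 0.027, -0.006], [0, 0, -0.715]],
    [1, [0.307, 0.027, -0.006], [0, 0, -0.715]],
    [1, [0.307, 0.027, -0.006], [0, 0, -0.715]],
    [1, [0.307, 0.027, -0.006], [0, 0, -0.715]],
    [1, [0.307, 0.027, -0.006], [0, 0, -0.715]],
    [1, [0.307, 0.027, -0.006], [0, 0, -0.715]],
    [1, [0.307, 0.027, -0.006], [0, 0, -0.715]],
    [1, [0.307, 0.027, -0.006], [0, 0, -0.715]],
    [1, [0.307, 0.027, -0.006], [0, 0, -0.715]]
  ]
}}

```text
time: 20.32
tool_pos: [0.5906, -0.0822, 0.1793]
tool_rot: [-3.14, -0.001, 2.04]
contact_force: [-0.1, -0.1, 0.3]
opening: 0.0917
```

```bash
python3 - <<'E'
from h import *
d,W,s=wrist("w10"); Z=W[...,2]
m=(np.hypot(W[...,0]-.591,W[...,1]+.081)<.05)&(Z>.016)&(Z<.045)
q=W[m]; r=cv2.minAreaRect((q[:,:2]*1000).astype(np.float32));print("roller",r,np.percentile(q[:,2],98))
t=W[m&(Z>.030)][:,:2]; U=np.linalg.svd(t-t.mean(0),full_matrices=False)[2][0]; print("pca",np.degrees(np.arctan2(U[1],U[0])),t.mean(0))
go([.5914,-.081,.004],117)
E
```

```text
roller ((591.0797729492188, -81.70172119140625), (35.41934585571289, 64.86531829833984), 27.550426483154297) 0.037575987393466896
pca -62.59189534593457 [ 0.59073726 -0.08020874]
t 20.37 at [ 0.5907 -0.0823  0.1796] rpy [-3.1405e+00 -5.0000e-04  2.0398e+00] open 0.0918
 shift [0.0008 0.0012 0.1756] turn [ 0.      0.     -0.0023] rows 5.0 1.0
```

View pics/w10.png

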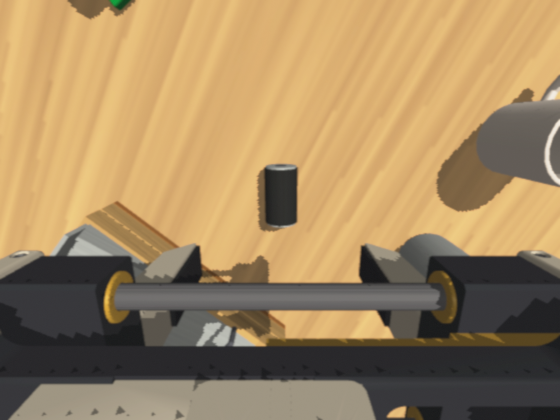

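The roller is aligned between the jaws at (281,195). The tin at (430,245) and the mug are clear.

Call:
{"op": "jog_arm", "data": {
  "series": [
    [1, [0, 0, 0.04], [0, 0, -0.008]],
    [1, [0, 0, 0.08], [0, 0, -0.008]],
    [1, [0, 0, 0.12], [0, 0, -0.008]],
    [1, [0, 0, 0.15], [0, 0, -0.008]],
    [1, [0, 0, 0.168], [0, 0, -0.008]],
    [1, [0, 0, 0.174], [0, 0, -0.008]],
    [1, [0, 0, 0.174], [0, 0, -0.008]],
    [1, [0, 0, 0.174], [0, 0, -0.008]]
  ]
}}

```text
time: 21.03
tool_pos: [0.5918, -0.0817, 0.0071]
tool_rot: [3.141, 0.001, 2.049]
contact_force: [-0.2, -0.4, -0.4]
opening: 0.0916
```

Call:
{"op": "jog_arm", "data": {
  "series": [
    [-1, [0, 0, 0], [0, 0, 0]],
    [-1, [0, 0, 0], [0, 0, 0]],
    [-1, [0, 0, 0], [0, 0, 0]],
    [-1, [0, 0, 0], [0, 0, 0]],
    [-1, [0, 0, 0], [0, 0, 0]],
    [-1, [0, 0, 0], [0, 0, 0]],
    [-1, [0, 0, 0], [0, 0, 0]],
    [-1, [0, 0, 0], [0, 0, 0]],
    [-1, [0, 0, 0], [0, 0, 0]],
    [-1, [0, 0, 0], [0, 0, 0]],
    [-1, [0, 0, 0], [0, 0, 0]],
    [-1, [0, 0, 0], [0, 0, 0]]
  ],
  "squeeze": 25
}}

```text
time: 22.03
tool_pos: [0.5912, -0.0808, 0.0061]
tool_rot: [-3.141, -0.0, 2.05]
contact_force: [-0.9, -0.4, -0.3]
opening: 0.0357
```

Call:
{"op": "jog_arm", "data": {
  "series": [
    [-1, [0, 0, -0.02], [0, 0, 0]],
    [-1, [0, 0, -0.06], [0, 0, 0]],
    [-1, [0, 0, -0.1], [0, 0, 0]],
    [-1, [0, 0, -0.14], [0, 0, 0]],
    [-1, [0, 0, -0.165], [0, 0, 0]],
    [-1, [0, 0, -0.165], [0, 0, 0]],
    [-1, [0, 0, -0.165], [0, 0, 0]]
  ]
}}

```text
time: 22.62
tool_pos: [0.5918, -0.0809, 0.1724]
tool_rot: [3.139, 0.002, 2.05]
contact_force: [-0.1, -0.4, -2.0]
opening: 0.0351
```

```bash
python3 - <<'E'
from h import *
from cell import status
s=status.observe();print(s["contact_force"],s["opening"])
go([.5135,-.2612,.171],76)
E
```

```text
[-0.07376917 -0.3656627  -2.03563862] 0.03514588870784934
t 22.62 at [ 0.5918 -0.0809  0.1724] rpy [3.1394e+00 2.0000e-03 2.0498e+00] open 0.0351
 shift [-0.1239 -0.1525  0.0014] turn [-0.     -0.      0.7234] rows 5.0 6.0
```

Call:
{"op": "jog_arm", "data": {
  "series": [
    [-1, [-0.124, -0.152, 0], [0, 0, 0.723]],
    [-1, [-0.124, -0.152, 0], [0, 0, 0.723]],
    [-1, [-0.124, -0.152, 0], [0, 0, 0.723]],
    [-1, [-0.124, -0.152, 0], [0, 0, 0.723]],
    [-1, [-0.124, -0.152, 0], [0, 0, 0.723]],
    [-1, [-0.124, -0.152, 0], [0, 0, 0.723]],
    [-1, [-0.124, -0.152, 0], [0, 0, 0.723]],
    [-1, [-0.124, -0.152, 0], [0, 0, 0.723]],
    [-1, [-0.124, -0.152, 0], [0, 0, 0.723]],
    [-1, [-0.124, -0.152, 0], [0, 0, 0.723]],
    [-1, [-0.124, -0.152, 0], [0, 0, 0.723]],
    [-1, [-0.124, -0.152, 0], [0, 0, 0.723]]
  ]
}}

```text
time: 23.62
tool_pos: [0.5138, -0.2602, 0.1711]
tool_rot: [-3.141, 0.0, 1.329]
contact_force: [-0.0, 0.3, -1.4]
opening: 0.0355
```

```bash
python3 - <<'E'
from h import *
d,W,s=wrist("w11"); print(s["contact_force"])
go([.5135,-.2612,.0607],76)
c=np.array([.524,-.3225]);a=np.radians(-14);X=np.array([np.cos(a),np.sin(a)]);Y=np.array([-np.sin(a),np.cos(a)])
u=(W[...,:2]-c)@X; v=(W[...,:2]-c)@Y; Z=W[...,2]
for uu in (-.09,-.06,-.02,.02,.05):
    m=(np.abs(u-uu)<.01)&(Z>.01)&(Z<.12)
    for vv in (.0,.008,.02,.04,.06,.08,.1,.108,.113):
        k=m&(np.abs(v-vv)<.003)
        if k.sum()>3: print(uu,vv,np.median(Z[k]).round(4),end="; ")
    print()
E
```

```text
[-0.01986111  0.2798301  -1.44068835]
t 23.67 at [ 0.5138 -0.2603  0.1712] rpy [3.1415e+00 1.0000e-04 1.3285e+00] open 0.0355
 shift [-9.000e-04 -1.000e-04  1.105e-01] turn [ 0.     -0.      0.0021] rows 3.0 1.0
-0.09 0.008 0.0588; -0.09 0.02 0.0581; -0.09 0.04 0.058; -0.09 0.06 0.0581; -0.09 0.08 0.0581; -0.09 0.1 0.0581; -0.09 0.108 0.0804; -0.09 0.113 0.0611; 
-0.06 0.02 0.0527; -0.06 0.04 0.0526; -0.06 0.06 0.0518; -0.06 0.08 0.0518; -0.06 0.1 0.0519; -0.06 0.108 0.074; -0.06 0.113 0.061; 
-0.02 0.06 0.0433; -0.02 0.08 0.0432; -0.02 0.1 0.0434; -0.02 0.108 0.0649; -0.02 0.113 0.0608; 
0.02 0.008 0.0332; 0.02 0.02 0.0341; 0.02 0.04 0.0343; 0.02 0.06 0.0344; 0.02 0.08 0.0347; 0.02 0.1 0.0349; 0.02 0.108 0.0609; 0.02 0.113 0.0602; 
0.05 0.008 0.0283; 0.05 0.02 0.0288; 0.05 0.04 0.0287; 0.05 0.06 0.0288; 0.05 0.08 0.0287; 0.05 0.1 0.029; 0.05 0.108 0.0617; 0.05 0.113 0.0605;
```

View pics/w11.png

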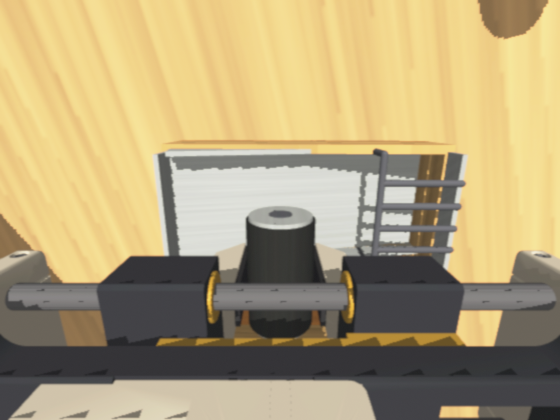

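The roller lies crosswise over the chute at (280,270). The chute floor matches the crate frame: z = 43.3 mm at u = -20 mm. Lowering to 10 mm above it.

Call:
{"op": "jog_arm", "data": {
  "series": [
    [-1, [-0.001, 0, 0.04], [0, 0, 0]],
    [-1, [-0.001, 0, 0.07], [0, 0, 0]],
    [-1, [-0.001, 0, 0.095], [0, 0, 0]],
    [-1, [-0.001, 0, 0.105], [0, 0, 0]],
    [-1, [-0.001, 0, 0.11], [0, 0, 0]],
    [-1, [-0.001, 0, 0.11], [0, 0, 0]],
    [-1, [-0.001, 0, 0.11], [0, 0, 0]],
    [-1, [-0.001, 0, 0.11], [0, 0, 0]]
  ]
}}

```text
time: 24.33
tool_pos: [0.5143, -0.2626, 0.0629]
tool_rot: [3.139, 0.001, 1.327]
contact_force: [0.0, 0.2, -1.0]
opening: 0.0355
```

Call:
{"op": "jog_arm", "data": {
  "series": [
    [-1, [0, 0, 0], [0, 0, 0]],
    [-1, [0, 0, 0], [0, 0, 0]],
    [0.3, [0, 0, 0], [0, 0, 0]],
    [0.3, [0, 0, 0], [0, 0, 0]],
    [0.3, [0, 0, 0], [0, 0, 0]],
    [0.3, [0, 0, 0], [0, 0, 0]],
    [0.3, [0, 0, -0.02], [0, 0, 0]],
    [0.3, [0, 0, -0.05], [0, 0, 0]],
    [0.6, [0, 0, -0.09], [0, 0, 0]],
    [1, [0, 0, -0.12], [0, 0, 0]],
    [1, [0, 0, -0.12], [0, 0, 0]],
    [1, [0, 0, -0.12], [0, 0, 0]]
  ]
}}

```text
time: 25.33
tool_pos: [0.5141, -0.2624, 0.1832]
tool_rot: [3.137, 0.002, 1.327]
contact_force: [-0.6, 0.4, -0.9]
opening: 0.0818
```

```bash
python3 - <<'E'
from h import *
d,W,s=wrist("w12"); print(s["tool_pos"],s["contact_force"])
E
```

```text
[ 0.51410038 -0.26244876  0.18324147] [-0.56738295  0.36995864 -0.92878149]
```

View pics/w12.png

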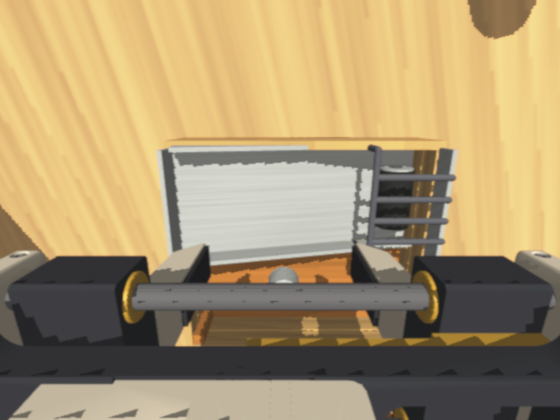

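The roller has rolled under the bars, at (395,195). I'll back the arm away and check with all the cameras.

Call:
{"op": "jog_arm", "data": {
  "series": [
    [1, [0.05, 0.1, -0.06], [0, 0, 0]],
    [1, [0.1, 0.1, -0.06], [0, 0, 0]],
    [1, [0.15, -0.08, -0.06], [0, 0, 0]],
    [1, [0.15, -0.08, -0.06], [0, 0, 0]],
    [1, [0.15, -0.08, -0.06], [0, 0, 0]],
    [1, [0.15, -0.08, -0.06], [0, 0, 0]],
    [1, [0.15, -0.08, -0.06], [0, 0, 0]],
    [1, [0.15, -0.08, -0.06], [0, 0, 0]],
    [1, [0.15, -0.08, -0.06], [0, 0, 0]],
    [1, [0.15, -0.08, -0.06], [0, 0, 0]]
  ]
}}

```text
time: 26.22
tool_pos: [0.4725, -0.0979, 0.2403]
tool_rot: [-3.141, 0.0, 1.326]
contact_force: [0.2, 0.3, -0.8]
opening: 0.0919
```

```bash
python3 - <<'E'
from h import *
from cell import eyes,status
print(status.observe()["tool_pos"],status.observe()["time"])
ims=[]
for n in ("top","scene"):
    d=eyes.read_camera(n); np.savez(f"pics/{n}1.npz",**d); W=pts(d);Z=W[...,2]
    cv2.imwrite(f"pics/{n}1.png",d["img"][:,:,::-1])
    for nm,p,zl in [("mug",(.79,.085),.07),("tin",(.787,-.077),.07),("ring",(.591,.301),.03),("collar",(.492,-.373),.035),("blue",(.389,.129),.03)]:
        q=W[(np.hypot(W[...,0]-p[0],W[...,1]-p[1])<.05)&(Z>zl)]; q=q[q[:,2]<.1]
        if len(q): 
            zt=np.percentile(q[:,2],95); q=q[q[:,2]>zt-.006]
            print(n,nm,zt.round(4),np.round(cv2.minAreaRect((q[:,:2]*1000).astype(np.float32))[0],1))
    c=np.array([.524,-.3225]);a=np.radians(-14);X=np.array([np.cos(a),np.sin(a)]);Y=np.array([-np.sin(a),np.cos(a)])
    u=(W[...,:2]-c)@X; v=(W[...,:2]-c)@Y
    k=(u>.04)&(u<.125)&(v>.01)&(v<.105)&(Z<.07)&(d["img"].max(-1)<70); print(n,"roller px",k.sum(),u[k].min() if k.any() else None,u[k].max() if k.any() else None,np.median(u[k]),np.median(v[k]),Z[k].max())
E
```

```text
[ 0.47246198 -0.0979305   0.24030798] 26.2167
top mug 0.0928 [789.6  84.9]
top tin 0.0889 [788.1 -77.5]
top ring 0.0411 [592.8 302.4]
top collar 0.0457 [ 493.4 -370.9]
top blue 0.0378 [389.7 129.4]
top roller px 362 0.08744720007295968 0.12498918501468465 0.10783707140580522 0.05283904530815163 0.06833164039583983
scene mug 0.0923 [788.4  84.3]
scene tin 0.0877 [785.8 -77.7]
scene ring 0.0413 [590.2 302.4]
scene collar 0.0442 [ 491.6 -371.7]
scene blue 0.0372 [387.3 128.2]
scene roller px 696 0.046350876660155214 0.11519974281826156 0.09641657827828237 0.06061472864150488 0.0565397981247322
```

View pics/top1.png

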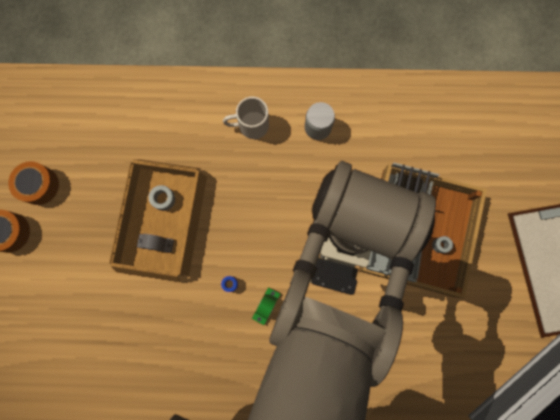

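View pics/scene1.png

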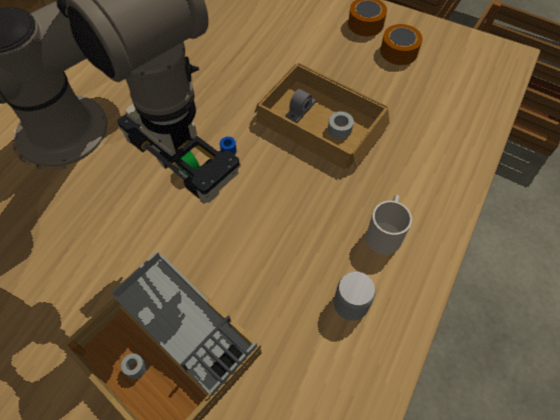

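```bash
python3 - <<'E'
import cv2
im=cv2.imread("pics/scene1.png"); cv2.imwrite("pics/s1c.png",cv2.resize(im[290:400,130:270],None,fx=5,fy=5,interpolation=cv2.INTER_CUBIC))
E
```

```text
(no output)
```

View pics/s1c.png

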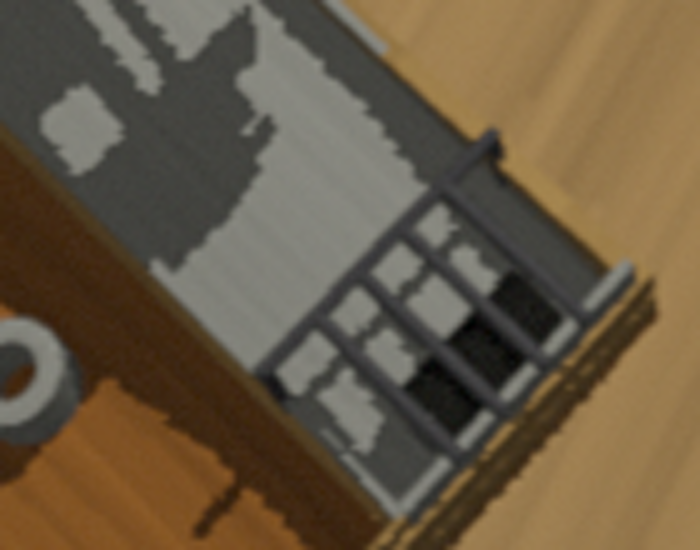

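The roller lies crosswise against the stop under the bars, as the dark band from (410,400) to (560,300) in the crop shows. Everything else is in place, and the arm is touching nothing.

```bash
python3 - <<'E'
from cell import job
print(job.hand_in())
E
```

```text
the job is handed in; nothing more can be done
None
```

Both kits are made up in the order asked, and the job was handed in at about 26 s of the 104 s allowed. The hand-in reports no verdict.

- **Carton:** the bearing block stands upright in the camera images; I did not re-measure its height there. The large ring lies flat beside it, about 0.11 m away. The wrist camera put its top at 38.6 mm, and it should be 38 mm.
- **Crate:** the small collar lies flat on the bay floor, with its top at 42.6 mm by the wrist camera against the expected 42 mm. The roller was let go crosswise about 10 mm above the chute floor, and rolled under the bars to rest squarely at the stop.
- **Bystanders and look-alikes:** the mug, tin and blue collar measure within about 1 mm of where they started. I checked the green block only in the final images, where it looks unmoved.
- **Disagreements:** the top and scene cameras read heights 2–4 mm higher than the wrist camera, for example 41 mm for the ring's top. They read other parts high by a similar amount from the start, so I put this down to calibration.
- **Forces:** in the readings at the end of each move, the force on the tool never exceeded about 10 N, well under the limits. At hand-in the gripper was open and clear of everything.

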